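Free-run check of an inspection turntable, stopped on its mark

ROBOT

A 7-joint arm with a two-finger parallel gripper is mounted at the origin on the work surface; the furniture and walls round the work are solid. World frame = base frame: x ahead of the robot, y to its left, z up, the work surface at z = 0. Lengths are in m, angles in rad, forces in N, time in s.
With the tool pointing down it reaches from about 0.35 to 0.9 m from the base axis. Payload 19.9 kg.
Tool frame: the origin (TCP) lies at the very end of the fingers, on their centre line; the grasp point (between the pads) lies 19 mm behind it (hold_point_z is the distance from the TCP to the grasp point, in m); z points along the fingers, y is the line along which they close (so a half turn about z gives the same grasp; the last joint's range is limited). The gripper opens to 94 mm and grips with 3 to 60 N. Pads are 16 mm wide; open, the fingers measure 119 mm over their backs; the gripper's body (75 mm by 177 mm) begins 78 mm behind the grasp point.
Start: joints at [-1.206, 0.417, -0.01, 1.614, 0.005, 1.111, -0.053], TCP at [0.247, 0.574, 0.205] pointing down, gripper open.
Joint ranges: [-2.81, 2.81], [-0.39, 2.02], [-1.27, 1.25], [0.06, 2.57], [-1.19, 4.33], [0.19, 2], [-2.82, 2.82]. Speed limits (rad/s): [1.89, 1.89, 2.39, 2.39, 3.01, 3.01, 3.01].

INTERFACE

Orientations are given as a rotation vector (axis times angle).
In Python, from station import * gives the robot as it stands.
- The arm moves only by the tool move_arm, never from a script. Its argument "commands" is text: rows parted by semicolons, each of 4 numbers parted by spaces: the shift along the world's x, y, z in m, then the turn about the world's z in rad. In form: x y z turn; .... A call has 1 to 20 rows; each row shifts and turns the commanded pose from where the row before left it; what a row does not reach is not made up. A row lasts 1/10 s, in which the tool goes at most 50 mm and 8.59 degrees, less where a joint would pass 70% of its speed; a pose out of reach is approached as far as the arm can. A call is refused whole if a number of a shift passes 0.05 or a number of a turn 0.15, either way. A call with a gripper value outside its range is refused whole. "gripper" is the opening, from -1 (shut) to 1 (fully open), set as the call begins (left out, the last holds). The fingers move at their own pace and stop on an object; "grip_force" is the grip in N (left out, the last holds). Time passes only in rows, so rows that do not move let the fingers close. It gives the time, the measured TCP pose, the force, the opening and the grip force at its end, in the units of the state.
- sense(): the state, without advancing time (a new reading comes with each control period).
- get_image(name): name is "scene" or "top"; returns a dict with "pixels" (400x640x3 uint8, red, green, blue), "fx", "fy", "cx", "cy" (pixels), "R" (3x3) and "t" (3): a world point X has camera coordinates R X + t. Camera axes: x right, y down, z forward; pixel columns grow to the right and rows downward; lengths in m; the calibration is good to about 2 mm. A picture is of the moment at which its call begins. There is no depth.
- sign_off(): hands the job in; it is judged then, once.
The state is a dict: "clock": time; "joint_positions": joint angles; "dq": joint speeds; "tau": joint torques, N m; "tool_pos": TCP position; "tool_rot": TCP orientation; "ft_force": force on the tool from outside, world axes, zero at the start; "wrist_torque": the same for the moment, N m; "finger_gap": finger opening in m; "finger_force": force on a finger pad.
Only numpy, scipy, OpenCV 4.12 (cv2) and the standard library are available. Lean on these libraries where they do the work, as an engineer would, in place of code of your own. Each camera call takes 0.05 s, during which the arm holds its last target. There are 200 camera calls.

TASK

Check that the inspection turntable runs freely: flick it with a fingertip (its black peg is there for that) so that it spins briskly (a turn in six seconds or quicker) and leave it untouched for at least three seconds while it turns. Then brake it with a light fingertip, in one go, so that it stops with the red mark at the yellow pointer: do not touch it when the mark is only near the pointer, and do not push the mark to the pointer by hand. Finish like that, with the fingertip still pressed lightly on the turntable and holding it at rest on the mark; leave the glue bottle, the solder reel and the blue driver alone.

Things in the scene. Friction and masses are not known exactly. Their poses are not given: they have to be found in the camera images.
- turntable (a joint): angle of the turntable about its upright axis: 0 when the red mark is at the pointer, growing counter-clockwise seen from above; unlimited, it counts on through whole turns (mark at the pointer at every multiple of 2 pi). It starts 2.4 to 3.9. Little drag: flicked to 1.5 rad/s it runs on for more than a turn, losing 0.05 to 0.1 rad/s each second. It may be spun either way.
- hub (a point): centre of the turntable, an aluminium disc 250 mm across, 14 mm thick, 2 to 2.5 kg, on its axis at the height of its flat top, 45 mm above the bench. A dark boss 60 mm across stands 8 mm over the top at the centre, with a steel nut 6 mm higher. Outside it the top is bare: a tip pressed 65 mm from the centre clears boss and peg; friction brakes the disc at once. It is spring-seated: sinks up to 6 mm from 5 to 15 N on.
- mark (a point): point on the red radial stripe painted on the turntable's top (9 mm wide, from 55 to 125 mm from the centre), 115 mm from the centre, at the height of the top
- peg (a point): middle of the top end of the black upright peg, fixed to the turntable 105 mm from its centre, 14 mm in diameter (a collar 18 mm across at its foot), standing 28 mm over the top. Seen from above it lies a quarter turn counter-clockwise on from the red mark.
- pointer (a point): nose of the fixed yellow pointer on the foot, 130 mm from the turntable's axis, level with its top and just outside its rim; it is on the side of the turntable that faces the robot, more or less (the foot is turned by up to 0.6 rad either way). When the mark is exactly at the pointer, mark and pointer points are 15 mm apart.
- foot: grey foot of the turntable, fixed; origin on its axis at bench height, its -x axis points to the yellow pointer. The pointer's post stands 143 to 155 mm from the axis, 22 mm wide, 44 mm high.
- glue_bottle: white glue bottle with red cap, 31 mm across, 112 mm high, loose, standing beyond the turntable; origin at the centre of its underside. To be left alone.
- solder_reel: white reel of solder wire, 62 mm across, 56 mm high, loose, standing right of the turntable; origin at the centre of its underside. To be left alone.
- driver: blue LED driver block, 54x56x19 mm, loose, lying to the near left of the turntable; origin at the centre of its underside. To be left alone.

How it is judged:
On the way, in this order (a step that is already met when the one before it is completed fails the run):
1. flicked, the turntable has run untouched for three seconds, always above 0.7 rad/s ((velocity of joint turntable above 0.7 rad/s or velocity of joint turntable below -0.7 rad/s) and contact force between each of the fingers, the arm and turntable below 0.05 N), for 3 s.
2. a finger touches it while it still turns (above 0.05 rad/s), with the mark within 35 mm of the pointer ((velocity of joint turntable above 0.05 rad/s or velocity of joint turntable below -0.05 rad/s) and contact force between the fingers and turntable above 0.2 N and horizontal distance between mark and pointer below 0.035 m).
At the end, for the whole second after the job is handed in: The turntable stands still (under 0.03 rad/s), held by a finger pressing on it with more than 1 N, the mark point within 23 mm of the pointer point (which is 15 mm when exact, so about 17 mm, 8 degrees, to either side); glue bottle, solder reel and driver upright and within 20 mm of where they were (horizontal distance between mark and pointer below 0.023 m and velocity of joint turntable between -0.03 and 0.03 rad/s and contact force between the fingers and turntable above 1 N and distance of each of glue_bottle, solder_reel, driver from where it was at the start of the episode below 0.02 m and angle between each of glue_bottle, solder_reel, driver's own z axis and vertical below 0.2 rad); the arm keeps its last pose, push and grip.
It fails at once if the robot touches the turntable while the mark is near the pointer but not at it (mark point 40 to 110 mm from the pointer point): dragged to the mark, or braked off it (contact force between the arm and turntable above 0.5 N and horizontal distance between mark and pointer between 0.04 and 0.11 m).
It fails at once if the fingers touch the turntable while the mark is near the pointer but not at it (40 to 110 mm) (contact force between the fingers and turntable above 0.5 N and horizontal distance between mark and pointer between 0.04 and 0.11 m).
It fails at once if the turntable is struck or pressed hard (over 50 N) (contact force between the fingers and turntable above 50 N).
It fails at once if a bystander (glue bottle, solder reel, driver) is pushed, lifted or knocked over (distance of any of glue_bottle, solder_reel, driver from where it was at the start of the episode above 0.03 m or angle between any of glue_bottle, solder_reel, driver's own z axis and vertical above 0.4 rad).
It also fails if it takes over 42 s, if anything falls off the work surface, if the arm or the gripper's body presses on something with over 40 N, if the wrist force passes 120 N, or if a joint passes its speed limit or range.

## Working session

There is one attempt and no reset: what is moved stays moved. The work goes in short steps, Python scripts to look and compute and a tool call to move; the robot and the scene stay as the last step left them, time stands still between calls to the robot, and variables do not carry over. Pictures are saved under pics/ and viewed, at most 10 in all, crops included, and the job is handed in when it is done.

Besides the shell and the picture viewer there is one more tool, called in YAML: its name, and indented under it one key for each argument. move_arm: Moves the arm, as the interface text tells. Its arguments: {"type":"object","properties":{"commands":{"type":"string"},"gripper":{"type":"number"},"grip_force":{"type":"number"}},"required":["commands"]}

```bash
mkdir -p pics; ls; python3 - <<'E'
from station import *
import cv2
for n in("scene","top"):
    im=get_image(n); cv2.imwrite(f"pics/{n}0.png",im["pixels"][:,:,::-1]); print(n,im["fx"],im["cx"],im["cy"],im["R"],im["t"])
print(sense())
E
```

```text
pics
scene 502.57438485151187 319.52134606724866 202.20620833271835 [[ 0.47271935 -0.88101339 -0.01875681]
 [-0.58465808 -0.29763821 -0.7547095 ]
 [ 0.65932643  0.3677321  -0.65579094]] [-0.17322945  0.41796987  1.16445503]
top 423.870815182244 323.5263277718844 196.95401388987955 [[-0.01377943 -0.99982172 -0.01290944]
 [-0.99262552  0.01523302 -0.12026027]
 [ 0.12043548  0.01115712 -0.99265846]] [0.12179491 0.55648984 1.21212732]
{'clock': 0.1, 'joint_positions': array([-1.20553751,  0.41792078, -0.01030649,  1.61407638,  0.00471431,
        1.11068209, -0.05300047]), 'dq': array([ 0.00104875, -0.00243917, -0.00012242, -0.00148309,  0.00047775,
       -0.00191433,  0.00083416]), 'tau': array([ 3.36856268e-03, -8.52564454e+01,  6.40548225e-01, -4.26690996e+01,
       -4.88104241e-02,  1.62114826e-02,  4.55869190e-05]), 'tool_pos': array([0.2471576 , 0.57370919, 0.20489957]), 'tool_rot': array([-6.34489124e-01, -3.07672983e+00,  1.65931460e-03]), 'ft_force': array([ 0.38919614, -0.23600966,  0.13183241]), 'wrist_torque': array([-0.00486537,  0.01068182,  0.05982293]), 'finger_force': 0.0, 'finger_gap': 0.09408733911770496}
```

View pics/top0.png

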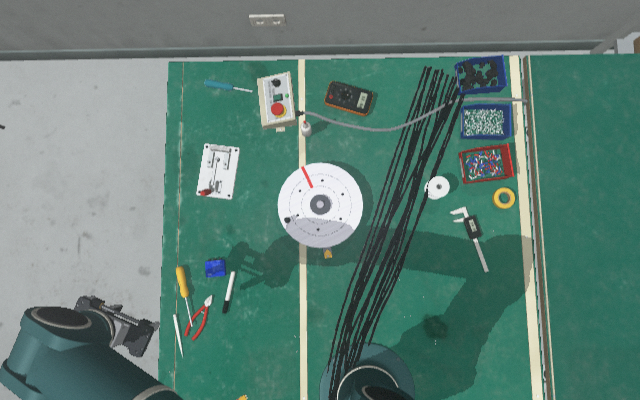

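View pics/scene0.png

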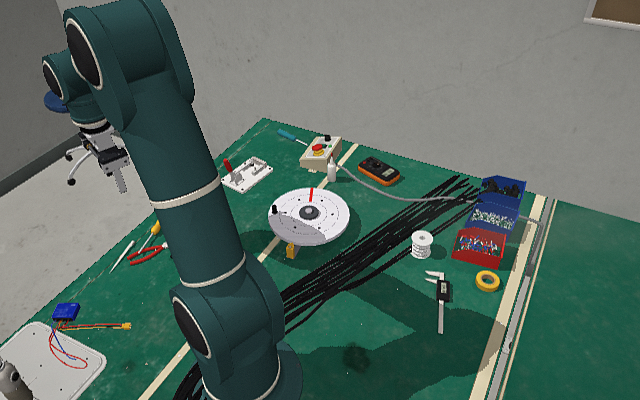

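The top view shows the disc centred near (320,205), the red mark at (307,177), the peg at (289,219) and the pointer at (327,254). The scene view agrees, and nothing blocks either view.

```bash
cat > h.py <<'E'
from station import *
import numpy as np, cv2
def ray(im,uv,z):
    d=im["R"].T@np.array([(uv[0]-im["cx"])/im["fx"],(uv[1]-im["cy"])/im["fy"],1]); c=-im["R"].T@im["t"]
    return c+d*(z-c[2])/d[2]
def proj(im,X):
    p=im["R"]@np.array(X)+im["t"]; return np.array([im["fx"]*p[0]/p[2]+im["cx"],im["fy"]*p[1]/p[2]+im["cy"]])
def blobs(im,lo,hi,z,minA=5):
    hsv=cv2.cvtColor(im["pixels"],cv2.COLOR_RGB2HSV); m=cv2.inRange(hsv,np.array(lo),np.array(hi))
    n,l,s,c=cv2.connectedComponentsWithStats(m)
    return [(int(s[i,4]),c[i].round(1),ray(im,c[i],z)[:2].round(4)) for i in range(1,n) if s[i,4]>=minA]
def mark(n,hub,ptr):
    """angle of mark about hub from pointer, area; red pixels at radius 50-130"""
    im=get_image(n); t=sense()["clock"]-0.05
    hsv=cv2.cvtColor(im["pixels"],cv2.COLOR_RGB2HSV)
    m=((hsv[...,0]<8)|(hsv[...,0]>172))&(hsv[...,1]>110)&(hsv[...,2]>60)
    P=[ray(im,(u,v),.045)[:2]-hub for v,u in np.argwhere(m)]
    P=np.array([p for p in P if .045<np.hypot(*p)<.135]).reshape(-1,2)
    if len(P)<8: return t,None,len(P)
    q=P.mean(0); a=np.arctan2(q[1],q[0])-ptr
    return t,a%(2*np.pi),len(P)
E
python3 - <<'E'
from h import *
for n in("scene","top"):
    im=get_image(n); print(n,"cam",-im["R"].T@im["t"])
    hsv=cv2.cvtColor(im["pixels"],cv2.COLOR_RGB2HSV)
    w=((hsv[...,1]<60)&(hsv[...,2]>60)).astype(np.uint8)
    n_,l,s,c=cv2.connectedComponentsWithStats(w)
    u0=(320,190) if n=="top" else (280,208)
    k=l[u0[1],u0[0]]; 
    cn=max(cv2.findContours((l==k).astype(np.uint8),cv2.RETR_EXTERNAL,cv2.CHAIN_APPROX_NONE)[0],key=len)
    P=np.array([ray(im,p,.045)[:2] for p in cv2.convexHull(cn)[:,0].astype(float)]).astype(np.float32)
    (cc,r)=cv2.minEnclosingCircle(P); print("disc",cc,r,s[k,4],cv2.fitEllipse(P))
    print("yellow",blobs(im,(12,110,90),(32,255,255),.045))
    print("white/blue",blobs(im,(105,150,60),(125,255,255),.019,30))
    d=blobs(im,(0,0,0),(180,255,45),.073,6)
    print("dark",[b for b in d if b[0]<300 and .4<b[2][0]<.75 and -.1<b[2][1]<.3])
    hub=np.array(cc); print(mark(n,hub,0))
    for z in(.045,):print([b for b in blobs(im,(0,110,60),(8,255,255),z)if np.hypot(*(b[2]-hub))<.15])
E
```

```text
scene cam [-0.4414976  -0.45642115  1.07583566]
disc (1.5003173351287842, 0.3074583113193512) 1.5402498245239258 82906 ((7.671992778778076, 3.8388569355010986), (3.7011072635650635, 17.21904754638672), 121.0317153930664)
yellow [(5, array([ 87., 146.]), array([0.4855, 1.0249])), (53, array([318.3, 152.4]), array([0.8291, 0.2523])), (138, array([377.3, 177.1]), array([0.7929, 0.011 ])), (87, array([155.6, 227.8]), array([0.2707, 0.5023])), (111, array([290. , 250.5]), array([0.3741, 0.0976])), (342, array([486.9, 280.9]), array([ 0.5165, -0.4198])), (8, array([ 59.8, 323.2]), array([-0.1001,  0.4792])), (71, array([123.6, 326.3]), array([-0.0332,  0.331 ])), (78, array([ 82.8, 327.8]), array([-0.0831,  0.4175]))]
white/blue [(75, array([ 49.9, 100.2]), array([0.6837, 1.4761])), (1116, array([500.6, 197.6]), array([ 0.9046, -0.3708])), (60, array([470.8, 223.8]), array([ 0.741 , -0.3199])), (357, array([ 66.1, 310.4]), array([-0.056 ,  0.5208]))]
dark [(36, array([273.9, 209. ]), array([0.477 , 0.2133]))]
(0.15000000000000002, None, 0)
[]
top cam [0.40808114 0.09977233 1.27172435]
disc (0.7145699858665466, 0.1377432942390442) 1.0877646207809448 98261 ((0.6258478760719299, 0.17053641378879547), (1.3083053827285767, 3.2887277603149414), 177.51199340820312)
yellow [(107, array([345.9, 109.1]), array([0.8203, 0.0431])), (46, array([281.8, 112.4]), array([0.8136, 0.2347])), (247, array([502.8, 197.9]), array([ 0.5462, -0.4061])), (45, array([327.5, 253.8]), array([0.3924, 0.1045])), (240, array([181.8, 281.5]), array([0.3198, 0.5221])), (27, array([242.4, 397.6]), array([0.0019, 0.3454]))]
white/blue [(51, array([503.8,  70.5]), array([ 0.9427, -0.4453])), (31, array([464.9, 108.6]), array([ 0.8239, -0.3197])), (48, array([509.6, 117.1]), array([ 0.7952, -0.4533])), (316, array([215.1, 268. ]), array([0.3554, 0.4342]))]
dark []
(0.25, np.float64(2.8643071025410594), 62)
[(53, array([306.5, 176. ]), array([0.6196, 0.1627]))]
```

move_arm:
  commands: "0 0 0 0"
  gripper: -1
  grip_force: 10

```text
clock: 0.4
tool_pos: [0.2472, 0.5739, 0.2053]
tool_rot: [-0.635, -3.077, 0.0]
ft_force: [-1.4, -0.5, -0.3]
finger_gap: 0.089
finger_force: 0.0
```

```bash
python3 - <<'E'
from h import *
im=get_image("top"); px=im["pixels"]; hsv=cv2.cvtColor(px,cv2.COLOR_RGB2HSV)
m=((hsv[...,1]<60)&(hsv[...,2]>90)).astype(np.uint8); m[:150]=0;m[260:]=0;m[:,:265]=0;m[:,375:]=0
m=cv2.morphologyEx(m,cv2.MORPH_OPEN,np.ones((13,13),np.uint8))
m=cv2.morphologyEx(m,cv2.MORPH_CLOSE,np.ones((25,25),np.uint8))
cn=max(cv2.findContours(m,cv2.RETR_EXTERNAL,cv2.CHAIN_APPROX_NONE)[0],key=len)
P=np.array([ray(im,p,.045)[:2] for p in cn[:,0].astype(float)]).astype(np.float32)
print("disc",cv2.fitEllipse(P))
d=hsv[...,2]<80; d[:190]=0;d[222:]=0;d[:,:306]=0;d[:,335:]=0
v,u=np.argwhere(d).mean(0); print("boss",u,v,ray(im,(u,v),.053))
d=(hsv[...,2]<70); d[:205]=0;d[230:]=0;d[:,:278]=0;d[:,303:]=0
for v,u in np.argwhere(d): print(u,v,end='; ')
cv2.imwrite("pics/c.png",cv2.resize(px[155:270,260:380][:,:,::-1],None,fx=5,fy=5,interpolation=cv2.INTER_NEAREST))
im=get_image("scene");cv2.imwrite("pics/c2.png",cv2.resize(im["pixels"][175:270,255:365][:,:,::-1],None,fx=6,fy=6,interpolation=cv2.INTER_NEAREST))
E
```

```text
disc ((0.5329749584197998, 0.1216561496257782), (0.24231773614883423, 0.24666854739189148), 72.96904754638672)
boss nan nan [nan nan nan]
288 218; 285 219; 288 219; 289 219; 288 220; 289 220; 287 221; 288 221; <stdin>:10: RuntimeWarning: Mean of empty slice.
  ret = um.true_divide(
```

View pics/c.png

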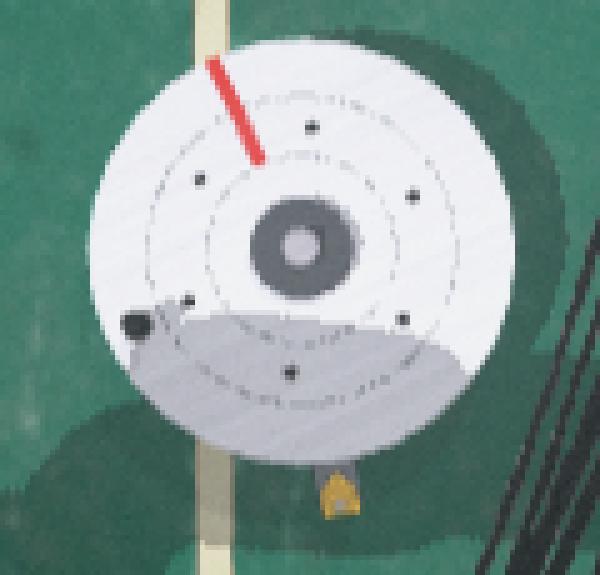

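View pics/c2.png

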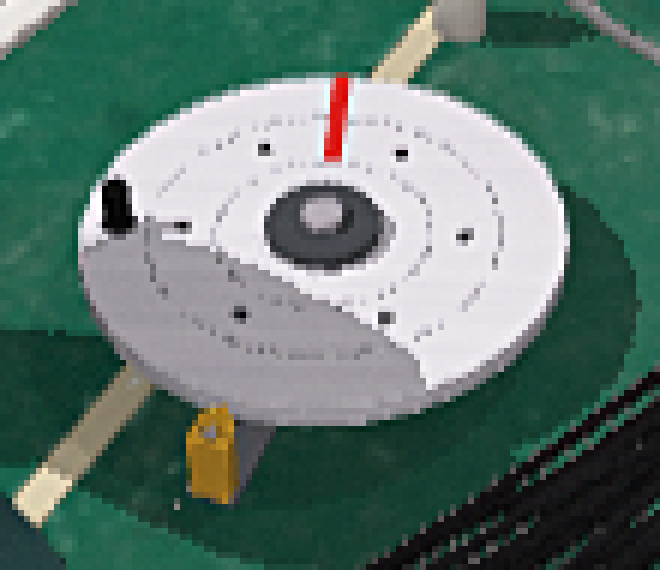

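The crops show the disc centre at crop (301,251), which is pixel (319.8,204.8). The pointer nose is at about pixel (327.2,249) and the peg top at about (286.9,219.3).

```bash
python3 - <<'E'
from h import *
im=get_image("top"); hub=ray(im,(319.8,204.8),.045)[:2]; print("hub",hub)
for uv,z in(((327.2,249.2),.045),((327.5,253.8),.044),((286.9,219.3),.073)):
    p=ray(im,uv,z)[:2]-hub; print(p,np.hypot(*p),np.arctan2(p[1],p[0]))
t,a,n=mark("top",hub,0);print("mark",a,n)
t,a,n=mark("scene",hub,0);print("mark",a,n)
s=get_image("scene"); print(proj(s,[*hub,.045]), ray(s,(255+320/6,175+250/6),.045))
print(blobs(im,(105,150,60),(125,255,255),.019,30)[-1], ray(im,(306,130),.05),ray(im,(438,187),.04))
E
```

```text
hub [0.53409017 0.12471782]
[-0.12848561 -0.01962594] 0.1299758831474413 -2.9900161172550614
[-0.14160496 -0.02028848] 0.14305099164472537 -2.9992859004526706
[-0.04276592  0.09320393] 0.10254703904794286 2.000979246260036
mark 0.4148490490428769 59
mark 0.45856596026752533 39
[309.20172049 213.55862652] [0.52066373 0.12025501 0.045     ]
(314, array([215., 268.]), array([0.3556, 0.4343])) [0.75684668 0.16266065 0.05      ] [ 0.5817125  -0.22166198  0.04      ]
```

move_arm:
  commands: ".01 -.02 0 .035; .018 -.03 0 .035; .018 -.03 0 .035; .018 -.03 0 .035; .018 -.03 0 .035; .018 -.03 0 .035; .018 -.03 0 .035; .018 -.03 0 .035; .018 -.03 0 .035; .018 -.03 0 .035; .018 -.03 0 .035; .018 -.03 0 .025; .008 -.018 0 0; 0 0 -.03 0; 0 0 -.03 0; 0 0 -.03 0; 0 0 0 0"

```text
clock: 2.4
tool_pos: [0.4615, 0.2051, 0.1127]
tool_rot: [0.005, -3.137, 0.004]
ft_force: [-0.5, 0.9, 1.4]
finger_gap: 0.0004
finger_force: 0.0
```

move_arm:
  commands: "0 0 -.025 0; 0 0 -.02 0; 0 0 -.01 0; 0 0 0 0"

```text
clock: 2.8
tool_pos: [0.4632, 0.206, 0.0605]
tool_rot: [0.005, -3.141, 0.001]
ft_force: [0.1, 0.8, 0.3]
finger_gap: 0.0001
finger_force: 0.0
```

```bash
python3 - <<'E'
from h import *
a=get_image("scene")["pixels"][140:280,220:390]; b=get_image("top")["pixels"][140:280,220:390]
cv2.imwrite("pics/d.png",cv2.resize(np.vstack([a,b])[:,:,::-1],None,fx=2,fy=2,interpolation=cv2.INTER_CUBIC))
E
```

```text
(no output)
```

View pics/d.png

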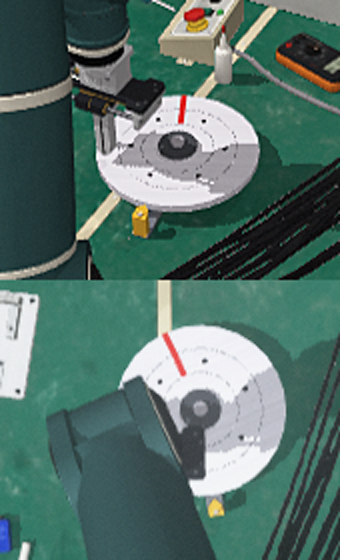

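The tip is beside the peg on the robot side. The mark and pointer are both visible in both views. Next I square the fingertip to the path and flick clockwise.

move_arm:
  commands: "0 0 0 .15; 0 0 -.003 .15; 0 0 0 .15; .0047 .0018 0 0; .0047 .0018 0 0; .0047 .0018 0 0; .0043 .0026 0 -.05; .0062 .0033 0 -.07; .0082 .0037 0 -.086; .0105 .0035 0 -.105; .0127 .0026 0 -.124; .015 .0011 0 -.143; .0157 -.0012 0 -.15; .0153 -.0035 0 -.15; 0 0 .01 0; 0 0 .03 0; 0 0 .03 0; 0 0 .02 0"

```text
clock: 4.7
tool_pos: [0.5653, 0.2239, 0.1502]
tool_rot: [0.657, 3.071, 0.001]
ft_force: [0.5, 0.1, 0.1]
finger_gap: 0.0005
finger_force: 0.0
```

```bash
python3 - <<'E'
from h import *
hub=np.array([.534,.1235]); p=-2.995
for i in range(3):
    print(mark("top",hub,p), mark("scene",hub,p))
E
```

```text
(4.7, np.float64(1.9277738959111608), 42) (4.75, np.float64(1.8614165041398907), 40)
(4.8, np.float64(1.7741501222628728), 44) (4.8500000000000005, np.float64(1.6978783595221372), 43)
(4.9, np.float64(1.61983947650145), 44) (4.95, np.float64(1.5362455334042806), 46)
```

move_arm:
  commands: "-.01 -.012 0 0; -.01 -.012 0 0; -.011 -.011 0 0; 0 0 -.02 0; 0 0 -.03 0; 0 0 -.025 0; 0 0 -.01 0; 0 0 -.005 0; 0 0 0 0; 0 0 0 0"

```text
clock: 6.0
tool_pos: [0.5348, 0.1886, 0.0583]
tool_rot: [0.662, 3.07, 0.001]
ft_force: [-0.7, 0.5, 1.8]
finger_gap: 0.0004
finger_force: 0.0
```

```bash
python3 - <<'E'
from h import *
hub=np.array([.534,.1235]); p=-2.995
for i in range(3):
    print(mark("top",hub,p), mark("scene",hub,p))
s=sense();print(s["tool_pos"],s["ft_force"])
E
```

```text
(6.0, np.float64(6.258465999543724), 25) (6.05, np.float64(6.141806573626088), 51)
(6.1000000000000005, None, 0) (6.15, np.float64(6.001964233664261), 63)
(6.2, None, 0) (6.25, np.float64(5.860890524868799), 49)
[0.53446512 0.18860073 0.05783524] [ 0.07370289 -0.51396766 -0.19997109]
```

move_arm:
  commands: "0 0 -.003 0; 0 0 -.003 0; 0 0 0 0; 0 0 0 0; 0 0 0 0; 0 0 0 0; 0 0 0 0; 0 0 0 0; 0 0 0 0; 0 0 0 0; 0 0 0 0; 0 0 0 0; 0 0 0 0; 0 0 0 0; 0 0 0 0; 0 0 0 0; 0 0 0 0; 0 0 0 0; 0 0 0 0; 0 0 0 0"

```text
clock: 8.3
tool_pos: [0.5343, 0.1885, 0.0514]
tool_rot: [0.662, 3.071, -0.0]
ft_force: [0.6, 0.4, -0.2]
finger_gap: 0.0003
finger_force: 0.0
```

move_arm:
  commands: "0 0 0 0; 0 0 0 0; 0 0 0 0; 0 0 0 0; 0 0 0 0; 0 0 0 0; 0 0 0 0; 0 0 0 0; 0 0 0 0; 0 0 0 0; 0 0 0 0; 0 0 0 0; 0 0 0 0; 0 0 0 0; 0 0 0 0; 0 0 0 0; 0 0 0 0; 0 0 0 0; 0 0 0 0; 0 0 0 0"

```text
clock: 10.3
tool_pos: [0.5343, 0.1885, 0.0514]
tool_rot: [0.662, 3.071, -0.0]
ft_force: [0.5, -0.2, 0.1]
finger_gap: 0.0007
finger_force: 0.0
```

```bash
python3 - <<'E'
from h import *
hub=np.array([.534,.1235]); p=-2.995
for i in range(4):
    print(mark("top",hub,p), mark("scene",hub,p))
E
```

```text
(10.299999999999999, np.float64(0.7947739388280111), 56) (10.35, np.float64(0.7079262048327699), 56)
(10.399999999999999, np.float64(0.6827328130934176), 57) (10.45, np.float64(0.5972378671395511), 60)
(10.5, np.float64(0.5712529093763759), 57) (10.549999999999999, np.float64(0.48339105892637013), 58)
(10.6, np.float64(0.4591699158515734), 58) (10.649999999999999, np.float64(0.3703493258898116), 58)
```

move_arm:
  commands: "0 0 0 0; 0 0 0 0; 0 0 0 0; 0 0 0 0; 0 0 0 0; 0 0 0 0; 0 0 0 0; 0 0 0 0; 0 0 0 0; 0 0 0 0; 0 0 0 0; 0 0 0 0; 0 0 0 0; 0 0 0 0; 0 0 0 0; 0 0 0 0; 0 0 0 0; 0 0 0 0; 0 0 0 0; 0 0 0 0"

```text
clock: 12.7
tool_pos: [0.5343, 0.1885, 0.0514]
tool_rot: [-0.662, -3.071, 0.0]
ft_force: [0.5, -0.0, -0.3]
finger_gap: 0.0002
finger_force: 0.0
```

```bash
python3 - <<'E'
from h import *
hub=np.array([.534,.1235]); p=-2.995
for i in range(4):
    print(mark("top",hub,p), mark("scene",hub,p))
print(sense()["tool_pos"])
E
```

```text
(12.7, None, 0) (12.75, np.float64(4.562754904656044), 35)
(12.799999999999999, None, 0) (12.85, np.float64(4.474218684558686), 28)
(12.899999999999999, None, 0) (12.95, np.float64(4.385671582109102), 25)
(13.0, None, 0) (13.049999999999999, np.float64(4.292491371104229), 16)
[0.53428573 0.18848563 0.05142225]
```

move_arm:
  commands: "0 0 0 0; 0 0 0 0; 0 0 0 0; 0 0 0 0; 0 0 0 0; 0 0 0 0; 0 0 0 0; 0 0 0 0; 0 0 0 0; 0 0 0 0; 0 0 0 0; 0 0 0 0; 0 0 0 0; 0 0 0 0; 0 0 0 0; 0 0 0 0; 0 0 0 0; 0 0 0 0; 0 0 0 0; 0 0 0 0"

```text
clock: 15.1
tool_pos: [0.5343, 0.1885, 0.0514]
tool_rot: [0.662, 3.071, -0.0]
ft_force: [-0.4, -0.1, -0.2]
finger_gap: 0.0005
finger_force: 0.0
```

move_arm:
  commands: "0 0 0 0; 0 0 0 0; 0 0 0 0; 0 0 0 0; 0 0 0 0; 0 0 0 0; 0 0 0 0; 0 0 0 0; 0 0 0 0; 0 0 0 0; 0 0 0 0; 0 0 0 0; 0 0 0 0; 0 0 0 0"

```text
clock: 16.5
tool_pos: [0.5343, 0.1885, 0.0514]
tool_rot: [0.662, 3.071, -0.0]
ft_force: [0.3, 0.3, 0.5]
finger_gap: 0.0007
finger_force: 0.0
```

```bash
python3 - <<'E'
from h import *
hub=np.array([.534,.1235]); p=-2.995
for i in range(4):
    print(mark("top",hub,p), mark("scene",hub,p))
E
```

```text
(16.5, np.float64(1.5592532486020805), 51) (16.55, np.float64(1.5123014744553374), 51)
(16.599999999999998, np.float64(1.4909767287810451), 53) (16.65, np.float64(1.438301176576772), 51)
(16.7, np.float64(1.4198739569868246), 48) (16.75, np.float64(1.3746850934985286), 53)
(16.8, np.float64(1.3529762032020303), 51) (16.849999999999998, np.float64(1.301350896439521), 55)
```

move_arm:
  commands: "0 0 0 0; 0 0 0 0; 0 0 0 0; 0 0 0 0; 0 0 0 0; 0 0 0 0; 0 0 0 0; 0 0 0 0; 0 0 0 0; 0 0 0 0; 0 0 0 0; 0 0 0 0; 0 0 0 0"

```text
clock: 18.2
tool_pos: [0.5343, 0.1884, 0.0514]
tool_rot: [0.662, 3.071, -0.0]
ft_force: [0.4, 0.6, -0.3]
finger_gap: 0.0005
finger_force: 0.0
```

```bash
python3 - <<'E'
from h import *
hub=np.array([.534,.1235]); p=-2.995
for i in range(2):
    print(mark("top",hub,p), mark("scene",hub,p))
im=get_image("top")
cv2.imwrite("pics/e.png",cv2.resize(im["pixels"][155:270,260:380][:,:,::-1],None,fx=4,fy=4,interpolation=cv2.INTER_NEAREST));print(sense()["clock"])
E
```

```text
(18.2, np.float64(0.4710225521760063), 62) (18.25, np.float64(0.4113145616688909), 61)
(18.3, np.float64(0.41327206770421077), 63) (18.349999999999998, np.float64(0.34982834660960505), 61)
18.45
```

View pics/e.png

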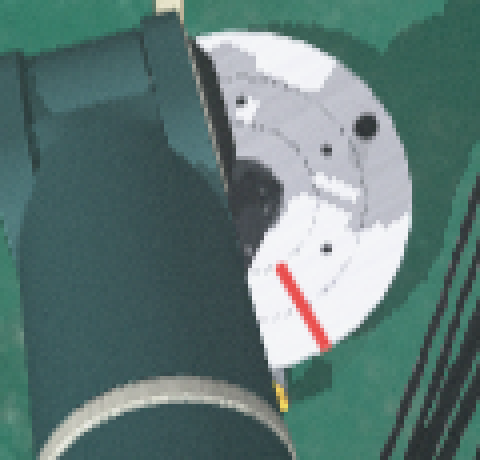

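The mark is at about +0.30 rad at 18.45 s and is closing at 0.58 rad/s. I start pressing after 0.3 s.

move_arm:
  commands: "0 0 0 0; 0 0 0 0; 0 0 0 0; 0 0 -.005 0; 0 0 -.005 0; 0 0 0 0; 0 0 0 0; 0 0 0 0"

```text
clock: 19.25
tool_pos: [0.535, 0.1887, 0.0418]
tool_rot: [0.662, 3.07, 0.001]
ft_force: [-0.1, -0.2, 10.7]
finger_gap: 0.0004
finger_force: 5.4
```

```bash
python3 - <<'E'
from h import *
hub=np.array([.534,.1235]); p=-2.995
for i in range(2):
    print(mark("top",hub,p), mark("scene",hub,p))
s=sense();print(s["tool_pos"],s["ft_force"])
a=get_image("scene")["pixels"][175:270,255:365]
cv2.imwrite("pics/f.png",cv2.resize(a[:,:,::-1],None,fx=5,fy=5,interpolation=cv2.INTER_NEAREST))
E
```

```text
(19.25, np.float64(0.076000728048224), 66) (19.3, np.float64(0.058019273745050004), 59)
(19.349999999999998, np.float64(0.076000728048224), 66) (19.4, np.float64(0.058019273745050004), 59)
[0.53495903 0.18860684 0.04176743] [-0.83809097 -0.59818337 10.66827556]
```

View pics/f.png

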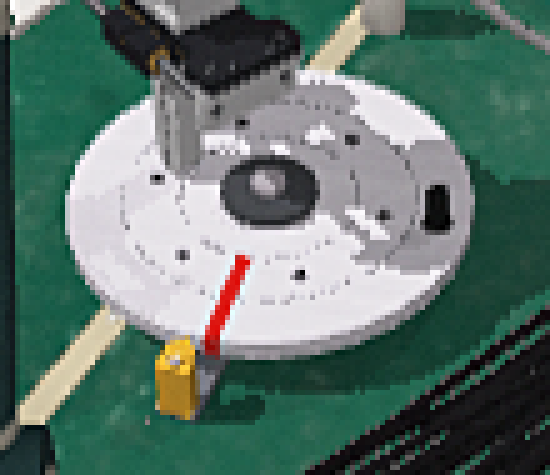

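The disc is at rest with the tip pressed on it at about 10.7 N. The mark's outer end is at crop (210,350) and the pointer nose at about crop (185,340). I'll check that distance before handing in.

```bash
python3 - <<'E'
from h import *
im=get_image("scene"); hub=np.array([.534,.1235]); p=-2.995
print("nose px predicted",(proj(im,[*(hub+.13*np.array([np.cos(p),np.sin(p)])),.045])-[255,175])*5)
for a in(0,.065,.14): 
    q=p+a; print(a,(proj(im,[*(hub+.125*np.array([np.cos(q),np.sin(q)])),.045])-[255,175])*5,(proj(im,[*(hub+.055*np.array([np.cos(q),np.sin(q)])),.045])-[255,175])*5)
print((proj(im,[*hub,.059])-[255,175])*5)
y=blobs(im,(12,110,90),(32,255,255),.044); print([b for b in y if np.hypot(*(b[2]-hub))<.2])
E
```

```text
nose px predicted [192.64038412 338.16190264]
0 [195.90697612 332.25770896] [240.01808096 252.52920096]
0.065 [209.19517743 335.19916908] [245.69278785 253.73297436]
0.14 [224.91901803 337.81023889] [252.39179728 254.79849981]
[271.94686011 176.40878937]
[(7, array([286. , 186.1]), array([0.6166, 0.2572])), (112, array([290. , 250.5]), array([0.3747, 0.0982]))]
```

```bash
python3 -c "
from station import *
print(sign_off())"
```

```text
the job is handed in; nothing more can be done
None
```

The turntable was flicked to about 1.55 rad/s, ran untouched for well over three seconds, was braked in one touch about 0.06–0.08 rad (4–5°) short of the pointer, and was handed in at rest under about 10.7 N of fingertip pressure; no verdict came back.

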